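# Index the lid reader to the red-lidded pot

## Task

On the lid reader, hook a fingertip under the red pull ring, lift the spring pin out of its hole, swing the arm exactly one hole so that the white reader head goes from the empty middle nest to above the red-lidded pot (not over the white-lidded one), and let the pin drop fully home in that hole, then leave the ring. Only hook and push the ring gently: do not pinch or grip it, do not force the arm, and leave the two pots and the other things on the bench where they stand.

Things in the scene. Friction and masses are not known exactly. Their poses are not given: they have to be found in the camera images.
- pull_ring (a point): Centre of the opening of the red pull ring: upright rounded-rectangular loop of 9 mm bar, opening 56 wide x 46 high mm (its top bar's underside 23 mm above this point), rigid on top of the index pin at the robot-side end of the blue arm, 115 mm from the pivot, 0.14 m above the bench. x: level through the opening to the pivot, y: along the top bar, z: up. A finger tilted 30 to 45 degrees from upright can pass 25 mm through.
- index_arm (a joint): Swing of the blue arm about its vertical pivot, rad; 0 = middle hole (start), positive = anticlockwise from above: the reader head goes left and the pull ring, across the pivot, goes right. Holes at -1.047, -0.524, 0, 0.524, 1.047. Locked while the pin is in a hole; with the pin lifted it turns with slight friction (0.5 N at the ring) and stays where it is left.
- index_pin (a joint): Height of the spring pin and ring, m: 0 = home in a hole (11 mm deep); above 0.011 clear of the plate; upper stop 0.018. Let down between holes it rests on the plate at 0.011 and slides over it; its round 10 mm tip drops by itself into the next 12 mm hole that comes under it. The spring pushes down with 5 N when home, 8 N at the stop.
- reader_base: Lid reader, fixed: white base slab 268 x 190 x 8 mm. Origin on the bench under the vertical pivot axis; x from the ring's side to the nests, z up. On the ring's side a grey metal index plate with five holes, a sector of radius 140 mm, top 75 mm above the bench; on the other side three black nests, 115 mm from the pivot, 30 degrees apart: middle one empty, pots on the outer two.
- reader_window (a point): Middle of the underside of the white reader head (52 x 46 x 34 mm) on the arm's end opposite the ring, 115 mm from the pivot, 85 mm above the bench; it passes 9 mm above the pots.
- red_pot: Specimen pot with a RED screw lid, diameter 50, height 64 mm, loose on one of the two outer nests (left or right). Origin at the centre of its underside.
- white_pot: Specimen pot with a WHITE screw lid, same size, loose on the other outer nest. Origin at the centre of its underside.
- bottle: Brown dropper bottle, diameter 34, height 107 mm, loose on the bench; not to be disturbed. Origin at the centre of its underside.
- cup: Small clear sample cup, diameter 35, height 38 mm, loose; not to be disturbed. Origin at the centre of its underside.
- roll: White label roll lying flat, 71 mm across, 26 mm high, loose; not to be disturbed. Origin at the centre of its underside.
- dish: Petri dish, diameter 58, height 13 mm, loose; not to be disturbed. Origin at the centre of its underside.
There are look-alikes about, which are no part of the job. Of the things that look like the red_pot, the smallest one is meant.

How it is judged:
By the outcome, as a careful person would: the job done as asked, in the order asked, and still so for the second after the job is handed in, with the robot touching nothing.
It also fails if it takes over 45 s, if anything falls off the work surface, if the arm or the gripper's body presses on something with over 40 N, if the wrist force passes 120 N, or if a joint passes its speed limit or range.

## Robot

A 7-joint arm with a two-finger parallel gripper is mounted at the origin on a cart in front of the work surface, level with it; the furniture and walls round the work are solid. World frame = base frame: x ahead of the robot, y to its left, z up, the work surface at z = 0. Lengths are in m, angles in rad, forces in N, time in s.
With the tool pointing down it reaches from about 0.4 to 0.85 m from the base axis. Payload 10.4 kg.
Tool frame: the origin (TCP) lies midway between the tips of the shut fingers; the grasp point (between the pads) lies 19 mm behind it; z points along the fingers, x is the direction in which the jaws open and shut, and the axes are right-handed (so a half turn about z gives the same grasp; the last joint's range is limited). The gripper opens to 85 mm and grips with 20 to 120 N. Pads are 22 mm wide; open, the fingers measure 114 mm over their backs; the gripper's body (76 mm by 85 mm) begins 54 mm behind the grasp point. The pads swing forward as they close: fully open they stand 13 mm farther back than shut.
Start: joints at [-1.237, 0.332, -0.065, 1.46, 0.022, 1.35, -0.088], TCP at [0.218, 0.586, 0.231] pointing down, gripper open.
Joint ranges: [-2.6, 2.6], [-0.5, 2.12], [-1.47, 1.34], [0.16, 2.42], [-1.27, 4.41], [0.06, 2.06], [-2.6, 2.6]. Speed limits (rad/s): [2.22, 2.22, 2.79, 2.79, 3.14, 3.14, 3.14].

## Interface

Orientations are given as a unit quaternion [x, y, z, w].
In Python, from workcell import manip, cams gives the robot as it stands.
- The arm moves only by the tool move_arm, never from a script. Its argument "moves" is a list of rows, each a list of 7 numbers: the turn, a rotation vector about the tool's x, y, z in degrees, then the shift along the tool's x, y, z in m, then the finger opening in m, from 0 to 0.0854. A call has 1 to 10 rows; each row is the pose to reach, as a shift and turn from the pose commanded when the call began, along the tool's axes at that moment; what a row does not reach only later rows make up. A row lasts 1/10 s, in which the tool goes at most 50 mm and 8.59 degrees, less where a joint would pass 70% of its speed; a pose out of reach is approached as far as the arm can. A call with a gripper value outside its range is refused whole. The fingers move at their own pace and stop on an object; "grip_force" is the grip in N (left out, the last holds). Time passes only in rows, so rows that repeat a pose let the fingers close. It gives the time, the measured TCP pose, the force and the opening at its end, in the units of the state.
- manip.get_obs(): the state, without advancing time (a new reading comes with each control period).
- cams.camera(name): name is "scene" or "top" or "wrist"; returns the picture (480x640x3 uint8, red, green, blue); there is no depth.
- cams.camera_params(name): a dict with "fx", "fy", "cx", "cy" (pixels), "xyz" and "rotation" of the camera in the world. Camera axes: x right, y up, looking along -z (the intrinsics and any distortion apply to the point x, -y, -z); pixel columns grow to the right and rows downward; lengths in m; the calibration is good to about 2 mm. A picture is of the moment at which its call begins: read the wrist's pose just before it. camera_params takes no time and is no camera call; for the wrist camera it gives the pose at the moment of the call.
- manip.hand_in(): hands the job in, once; it reports no verdict.
The state is a dict: "clock": time; "joint_pos": joint angles; "joint_velocities": joint speeds; "tau": joint torques, N m; "position": TCP position; "ee_rot": TCP orientation; "ft_force": force on the tool from outside, world axes, zero at the start; "torque": the same for the moment, N m; "grip_width": opening from 0.0 (shut) to 1.0 (fully open).
Only numpy, scipy, OpenCV 4.12 (cv2) and the standard library are available. Lean on these libraries where they do the work, as an engineer would, in place of code of your own. Each camera call takes 0.05 s, during which the arm holds its last target. There are 200 camera calls.

## Working session

There is one attempt and no reset: what is moved stays moved. The work goes in short steps, Python scripts to look and compute and a tool call to move; the robot and the scene stay as the last step left them, time stands still between calls to the robot, and variables do not carry over. Pictures are saved under pics/ and viewed, about 8 in all and at most 12, crops included, and the job is handed in when it is done.

Besides the shell and the picture viewer there is one more tool, called after "Request:" in YAML: its name, and indented under it one key for each argument. move_arm: Moves the arm, as the interface text tells. Its arguments: {"type":"object","properties":{"moves":{"type":"array","items":{"type":"array","items":{"type":"number"}}},"grip_force":{"type":"number"}},"required":["moves"]}

```bash
mkdir -p pics; ls; cat > h.py <<'E'
import numpy as np,cv2
from workcell import manip,cams
from scipy.spatial.transform import Rotation as R
def ray(p,u,v):
    d=np.array([(u-p['cx'])/p['fx'],-(v-p['cy'])/p['fy'],-1.]); M=np.array(p['rotation']); 
    return np.array(p['xyz']),M@d
def plane(p,u,v,z):
    o,d=ray(p,u,v); return o+d*(z-o[2])/d[2]
def proj(p,X):
    c=np.array(p['rotation']).T@(np.array(X)-p['xyz']); return p['cx']+p['fx']*c[0]/-c[2],p['cy']-p['fy']*c[1]/-c[2]
def save(im,n): cv2.imwrite('pics/'+n,im[:,:,::-1])
E
python3 - <<'E'
from h import *
for n in('scene','top'):
    im=cams.camera(n);save(im,n+'1.png');p=cams.camera_params(n);print(n,p)
print(manip.get_obs())
E
```

```text
pics
scene {'fx': 615.19576063654, 'fy': 615.19576063654, 'cx': 332.81750191461265, 'cy': 236.81460098544324, 'xyz': array([ 0.18113872, -0.65421832,  1.06004004]), 'rotation': array([ 0.3184656 , -0.10515566, -0.28098266,  0.89920559])}
top {'fx': 545.8496194152873, 'fy': 545.8496194152873, 'cx': 324.9654916727148, 'cy': 249.44617777123457, 'xyz': array([ 0.43277993, -0.0417923 ,  1.26135293]), 'rotation': array([ 0.06578558, -0.06399677, -0.69503618,  0.71309282])}
{'clock': 0.1, 'joint_pos': array([-1.23658446,  0.33281665, -0.06469997,  1.46087476,  0.02160105,
        1.34991595, -0.08852483]), 'joint_velocities': array([ 9.13759338e-05, -2.43991496e-03, -3.95151468e-04, -8.08026170e-04,
        4.61253680e-04, -9.98024420e-04, -4.00495418e-04]), 'tau': array([ 9.88395550e-04, -6.26748848e+01,  4.89281164e-02, -3.92428100e+01,
        1.63341220e-02,  7.01704514e-03, -1.98112400e-05]), 'position': array([0.2181874 , 0.58530505, 0.2305822 ]), 'ee_rot': array([ 8.21368622e-01,  5.70397363e-01, -5.23519936e-04,  4.01265364e-04]), 'ft_force': array([-0.30865477, -0.1988145 , -0.92040603]), 'torque': array([ 0.00301706, -0.00030989, -0.00056596]), 'grip_width': 1.0002058459000496}
```

View pics/scene1.png

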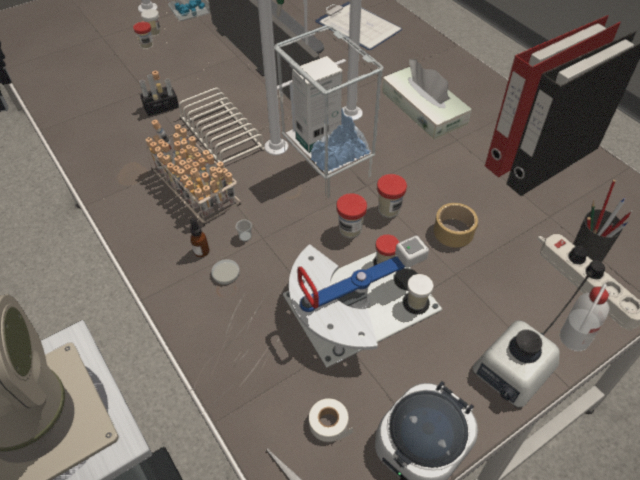

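View pics/top1.png

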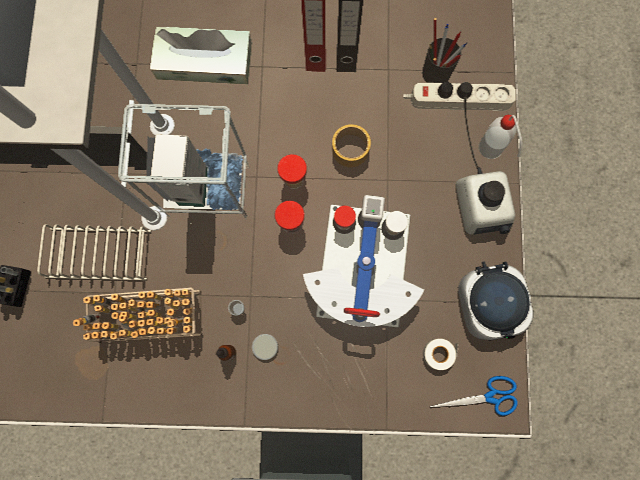

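The small red lid at top-view (344,217), on the left nest, is the target. The look-alikes are the larger red lids at (289,215) and (292,168). The white pot is at (395,223) and the ring is at about (362,312). The head must go left, so the joint turns by +0.524 and the ring moves right.

```bash
sed -i "s/M=np.array(p\['rotation'\])/M=R.from_quat(p['rotation']).as_matrix()/; s/np.array(p\['rotation'\]).T/R.from_quat(p['rotation']).as_matrix().T/" h.py
cat >> h.py <<'E'
def tri(a,b):
    A=[];B=[]
    for p,u,v in(a,b):
        o,d=ray(p,u,v);d/=np.linalg.norm(d);P=np.eye(3)-np.outer(d,d);A.append(P);B.append(P@o)
    X=np.linalg.solve(sum(A),sum(B)); return X,[np.round(np.array(proj(p,X))-(u,v),1) for p,u,v in(a,b)]
E
python3 - <<'E'
from h import *
P={n:cams.camera_params(n) for n in('scene','top')}
t=cv2.imread('pics/top1.png');s=cv2.imread('pics/scene1.png')
for n,im in(('top',t),('scene',s)):
    b,g,r=[c.astype(int) for c in cv2.split(im)]
    for nm,m in(('red',(r>130)&(g<80)&(b<80)),('blue',(b>90)&(r<80)&(b>g*1.3))):
        k,l,st,c=cv2.connectedComponentsWithStats(m.astype('uint8'))
        for i in range(1,k):
            if st[i][4]>60: print(n,nm,st[i],c[i].round(1))
print('tcp',proj(P['top'],[.218,.586,.231]),proj(P['scene'],[.218,.586,.231]),'base',proj(P['scene'],[0,0,0]))
for a in [(344.5,217),(289,215),(292,168),(395,223)]: print(a,plane(P['top'],*a,.064 if a[0]>300 else .09))
c1=cv2.resize(t[190:340,290:440],(600,600),interpolation=cv2.INTER_CUBIC)
cv2.imwrite('pics/c_top.png',c1)
cv2.imwrite('pics/c_scene.png',cv2.resize(s[220:370,270:450],(720,600),interpolation=cv2.INTER_CUBIC))
E
```

```text
top red [503 114  12  12  99] [508.  120.3]
top red [278 155  29  27 621] [291.7 167.8]
top red [275 201  29  28 655] [289.1 214.3]
top red [334 206  21  21 353] [344.3 215.9]
top red [345 308  35   9 158] [361.4 311.5]
top blue [ 354  227   23   83 1029] [365.  267.5]
top blue [484 376  33  40 523] [500.7 394.8]
scene red [133  22  17   9 114] [141.4  26.1]
scene red [377 175  30  20 469] [391.6 184.5]
scene red [337 194  30  22 511] [351.3 204.7]
scene red [376 235  22  18 304] [386.6 243.6]
scene red [299 267  19  27  82] [308.5 280.3]
scene red [301 282  13  22  71] [306.6 293. ]
scene blue [ 319  259   80   46 1027] [357.3 280.7]
tcp (np.float64(-28.715548308319114), np.float64(463.81007187767545)) (np.float64(5.526191401169797), np.float64(101.14920080924188)) base (np.float64(31.85858019355811), np.float64(423.4417153167135))
(344.5, 217) [ 0.73086648 -0.07801687  0.064     ]
(289, 215) [0.72579628 0.04539485 0.09      ]
(292, 168) [0.83449658 0.04275585 0.09      ]
(395, 223) [ 0.71988771 -0.19193881  0.064     ]
```

View pics/c_top.png

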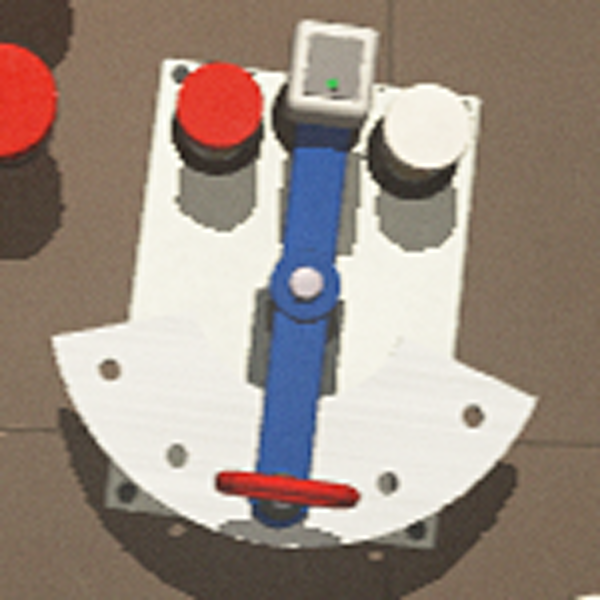

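View pics/c_scene.png

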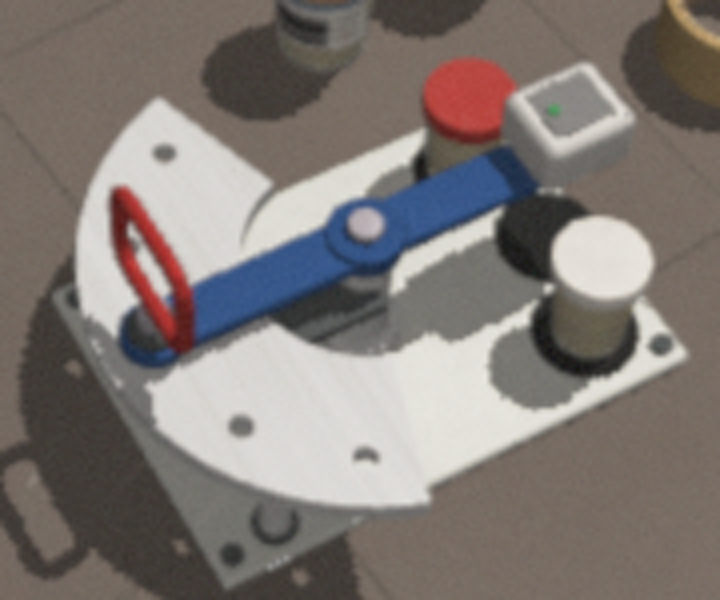

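```bash
python3 - <<'E'
from h import *
P={n:cams.camera_params(n) for n in('scene','top')}
T,S=P['top'],P['scene']
tp=lambda u,v,z:plane(T,290+u/4,190+v/4,z)
sp=lambda u,v,z:plane(S,270+u/4,220+v/4,z)
ht=np.array([tp(*q,.075)[:2] for q in((109,369),(177,456),(388,482),(473,415))])
hs=np.array([sp(*q,.075)[:2] for q in((165,153),(241,426),(366,457))])
print(ht.round(4),hs.round(4))
# rigid fit: angles: robot side dir = th+pi ; joint pos = ring angle
a=np.array([-1.047,-.524,.524,1.047])
from scipy.optimize import least_squares
# left (y+) holes are negative joint (ring goes right for +)
def f(x): return (x[:2]+.115*np.c_[np.cos(x[2]+np.pi+a),np.sin(x[2]+np.pi+a)]-ht).ravel()
r=least_squares(f,[.62,-.13,0]);print(r.x,r.fun.round(4))
c=r.x[:2];u=np.array([np.cos(r.x[2]),np.sin(r.x[2])])
print('ring',c-.115*u,'hole+1',c+.115*np.array([np.cos(r.x[2]+np.pi+.524),np.sin(r.x[2]+np.pi+.524)]))
print('ring ends top',tp(216,481,.1675),tp(357,495,.1675)); print('mid',(tp(216,481,.1675)+tp(357,495,.1675))/2)
print('tri bar left/right',tri((T,290+220/4,190+481/4),(S,270+122/4,220+193/4)),tri((T,290+354/4,190+494/4),(S,270+180/4,220+290/4)))
E
```

```text
[[ 0.5799 -0.0209]
 [ 0.5334 -0.0592]
 [ 0.5223 -0.1737]
 [ 0.5598 -0.2198]] [[ 0.5814 -0.0225]
 [ 0.5228 -0.1739]
 [ 0.5605 -0.2198]]
[ 0.62700078 -0.12617177 -0.09936751] [-0.0003 -0.0004  0.0002  0.0001 -0.0001  0.0001  0.0001  0.0002]
ring [ 0.51256806 -0.1147633 ] hole+1 [ 0.52221391 -0.17355015]
ring ends top [ 0.51358533 -0.07754916  0.1675    ] [ 0.50843303 -0.14796816  0.1675    ]
mid [ 0.51100918 -0.11275866  0.1675    ]
tri bar left/right (array([ 0.51715045, -0.08114349,  0.15574452]), [array([ 0.6, -1.3]), array([-1.6,  0.3])]) (array([ 0.5088301 , -0.14658971,  0.16518336]), [array([-0.1,  0.1]), array([ 0.1, -0. ])])
```

```bash
cat >> h.py <<'E'
PIV=np.array([.627,-.1262]);PSI=-.0994;RC=.14
def pose(th,r,l,z,tilt=45.):
    """th joint angle; r toward pivot / l to the left from ring centre; z world"""
    a=PSI+th; u=np.array([np.cos(a),np.sin(a)]); n=np.array([-u[1],u[0]])
    p=np.r_[PIV+(r-.115)*u+l*n,z]; s,c=np.sin(np.radians(tilt)),np.cos(np.radians(tilt))
    zz=np.r_[u*s,-c];xx=np.r_[n,0]; return p,R.from_matrix(np.c_[xx,np.cross(zz,xx),zz])
def row(p,Rt,o=None):
    o=o or manip.get_obs();R0=R.from_quat(o['ee_rot'])
    return np.r_[(R0.inv()*Rt).as_rotvec(degrees=True).round(1),R0.inv().apply(p-o['position']).round(4)].tolist()
E
python3 - <<'E'
from h import *
p,Rt=pose(0,-.1,0,.32,20)
print(row(np.array([.42,.25,.34]),Rt)); print(row(pose(0,-.13,0,.24)[0],pose(0,-.13,0,.24)[1]), pose(0,-.13,0,.24)[0])
E
```

```text
[-19.9, 2.6, -14.6, -0.2438, 0.3062, -0.1091]
[-44.8, 5.9, -14.0, -0.5863, 0.3947, -0.0086] [ 0.38320935 -0.10188708  0.24      ]
```

Request:
move_arm:
  moves:
    - [-20,2.6,-14.6,-0.244,0.306,-0.109,0]
    - [-20,2.6,-14.6,-0.244,0.306,-0.109,0]
    - [-20,2.6,-14.6,-0.244,0.306,-0.109,0]
    - [-20,2.6,-14.6,-0.244,0.306,-0.109,0]
    - [-20,2.6,-14.6,-0.244,0.306,-0.109,0]
    - [-20,2.6,-14.6,-0.244,0.306,-0.109,0]
    - [-20,2.6,-14.6,-0.244,0.306,-0.109,0]
    - [-20,2.6,-14.6,-0.244,0.306,-0.109,0]
    - [-20,2.6,-14.6,-0.244,0.306,-0.109,0]
    - [-20,2.6,-14.6,-0.244,0.306,-0.109,0]
  grip_force: 20

```text
clock: 1.1
position: [0.4204, 0.2489, 0.3407]
ee_rot: [0.731, 0.66, 0.118, 0.129]
ft_force: [-0.7, 0.8, -0.1]
grip_width: 0.005
```

```bash
python3 - <<'E'
from h import *
print(manip.get_obs()['position'],manip.get_obs()['joint_pos'].round(2)); print(row(*pose(0,-.10,0,.24)))
E
```

```text
[0.42040534 0.24889784 0.34069895] [-1.05 -0.22  0.19  1.86  0.34  1.31  0.55]
[-24.9, 0.0, -0.2, -0.3528, -0.0074, 0.1039]
```

Request:
move_arm:
  moves:
    - [-25,0,0,-0.353,-0.007,0.104,0]
    - [-25,0,0,-0.353,-0.007,0.104,0]
    - [-25,0,0,-0.353,-0.007,0.104,0]
    - [-25,0,0,-0.353,-0.007,0.104,0]
    - [-25,0,0,-0.353,-0.007,0.104,0]
    - [-25,0,0,-0.353,-0.007,0.104,0]
    - [-25,0,0,-0.353,-0.007,0.104,0]
    - [-25,0,0,-0.353,-0.007,0.104,0]
    - [-25,0,0,-0.353,-0.007,0.104,0]
    - [-25,0,0,-0.353,-0.007,0.104,0]

```text
clock: 2.1
position: [0.4768, 0.0304, 0.2361]
ee_rot: [0.686, 0.623, 0.25, 0.281]
ft_force: [-2.7, -5.0, -8.7]
grip_width: -0.001
```

```bash
python3 - <<'E'
from h import *
p=cams.camera_params('wrist');im=cams.camera('wrist');save(im,'w1.png')
o=manip.get_obs();print(o['position'],o['joint_pos'].round(2),p)
for th,r,l,z in((0,0,37,.1675),(0,0,-37,.1675)):
    q=pose(0,0,l/1000,z)[0];print(proj(p,q))
print('in', row(*pose(0,-.03,-.005,.168))); print('hook', row(*pose(0,.005,-.005,.133)))
E
```

```text
[0.47813423 0.02316957 0.23702373] [-0.03 -0.5  -0.27  2.42  0.35  0.52  0.91] {'fx': 384.51734309132166, 'fy': 384.51734309132166, 'cx': 316.2185068117129, 'cy': 230.44099158270149, 'xyz': array([0.32454778, 0.04703664, 0.28713858]), 'rotation': array([-0.37764186, -0.33782761,  0.58023464,  0.63764166])}
(np.float64(145.71227041202977), np.float64(219.9994656868025))
(np.float64(25.40649442810667), np.float64(219.17933082563349))
in [-0.8, 0.5, 0.2, -0.1382, -0.0357, 0.0633]
hook [-0.8, 0.5, 0.2, -0.1377, -0.035, 0.1128]
```

View pics/w1.png

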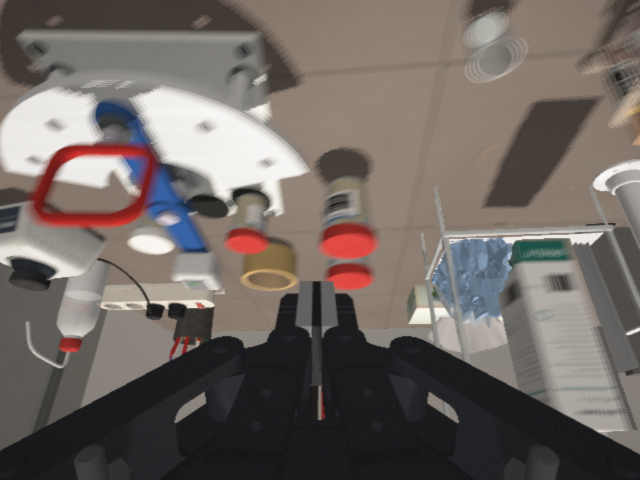

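The wrist view shows the ring at (95,183), with its top bar along row 219 as predicted. Joints 2 and 4 are at their limits, so a 45° tilt is too retracted here. I'll use 35°.

```bash
python3 - <<'E'
from h import *
print(row(*pose(0,-.05,-.005,.215,35)))
E
```

```text
[9.2, 0.5, 0.1, -0.1387, -0.0172, 0.0156]
```

Request:
move_arm:
  moves:
    - [9.2,0.5,0,0,-0.017,0,0]
    - [9.2,0.5,0,-0.05,-0.017,0.005,0]
    - [9.2,0.5,0,-0.1,-0.017,0.01,0]
    - [9.2,0.5,0,-0.139,-0.017,0.016,0]
    - [9.2,0.5,0,-0.139,-0.017,0.016,0]
    - [9.2,0.5,0,-0.139,-0.017,0.016,0]
    - [9.2,0.5,0,-0.139,-0.017,0.016,0]

```text
clock: 2.85
position: [0.4615, -0.1083, 0.2144]
ee_rot: [0.706, 0.641, 0.202, 0.222]
ft_force: [-0.7, -0.8, 0.1]
grip_width: 0.001
```

```bash
python3 - <<'E'
from h import *
o=manip.get_obs();print(o['position'],o['joint_pos'].round(2)); print('want',pose(0,-.05,-.005,.215,35)[0]);print(row(*pose(0,-.05,-.005,.215,35)))
for t in(35,):
  print('in', row(*pose(0,-.018,-.005,.170,t))); print('hook', row(*pose(0,.006,-.005,.130,t)))
E
```

```text
[ 0.46148395 -0.10831163  0.21441754] [-0.14 -0.46  0.24  2.36  0.17  0.63  1.47]
want [ 0.46231828 -0.11480131  0.215     ]
[-0.0, -0.1, 0.1, -0.0064, 0.0015, 0.0004]
in [-0.0, -0.1, 0.1, -0.0065, 0.002, 0.0556]
hook [-0.0, -0.1, 0.1, -0.0066, -0.0013, 0.1021]
```

```bash
python3 - <<'E'
from h import *
from math import *
p,Rt=pose(0,-.0024,-.006,.135,35); z=Rt.as_matrix()[:,2]
print('pre', row(p-.06*z,Rt)); print('hook', row(p,Rt))
E
```

```text
pre [-0.0, -0.1, 0.1, -0.0074, -0.0053, 0.0332]
hook [-0.0, -0.1, 0.1, -0.0076, -0.0053, 0.0932]
```

Request:
move_arm:
  moves:
    - [0,0,0,-0.001,-0.005,0.015,0]
    - [0,0,0,-0.001,-0.005,0.033,0]
    - [0,0,0,-0.001,-0.005,0.033,0]
    - [0,0,0,-0.001,-0.005,0.033,0]

```text
clock: 3.25
position: [0.4759, -0.1115, 0.1848]
ee_rot: [0.707, 0.641, 0.202, 0.222]
ft_force: [-0.7, 0.9, 0.5]
grip_width: 0.003
```

```bash
python3 - <<'E'
from h import *
p=cams.camera_params('wrist');im=cams.camera('wrist');save(im,'w2.png')
o=manip.get_obs();print(o['position'],o['joint_pos'].round(2))
q,Rt=pose(0,-.0024,-.006,.135,35); print('hook', row(q,Rt))
for l in(.037,0,-.037): print(proj(p,pose(0,0,l,.1675)[0]),proj(p,pose(0,0,l,.1125)[0]))
E
```

```text
[ 0.47606252 -0.11180641  0.18538222] [-0.15 -0.38  0.27  2.38  0.16  0.53  1.48]
hook [0.0, -0.1, 0.0, -0.0054, -0.0009, 0.0609]
(np.float64(386.3608036539178), np.float64(306.98333919317895)) (np.float64(375.94435980667237), np.float64(224.38532527793816))
(np.float64(314.58184564482156), np.float64(306.99256025315236)) (np.float64(314.7143562397338), np.float64(224.36243070070518))
(np.float64(242.74018388891454), np.float64(307.0017893683417)) (np.float64(253.43873087865913), np.float64(224.33951906497748))
```

View pics/w2.png

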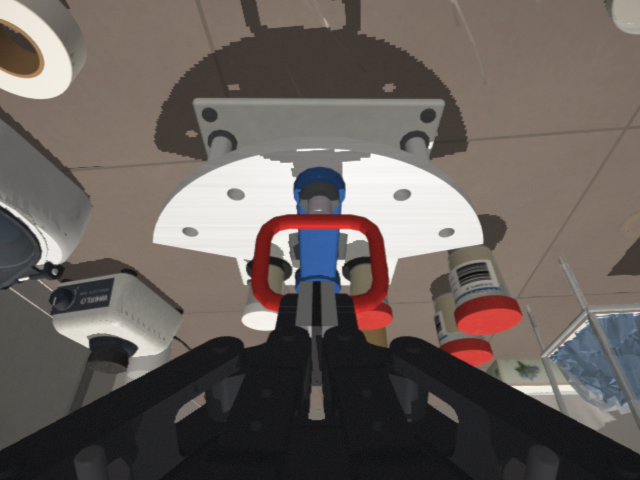

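The ring is centred at about column 321 (255–386), and the fingertips point into the opening. Inserting now.

Request:
move_arm:
  moves:
    - [0,0,0,-0.001,-0.001,0.015,0]
    - [0,0,0,-0.002,-0.001,0.03,0]
    - [0,0,0,-0.002,-0.001,0.045,0]
    - [0,0,0,-0.002,-0.001,0.061,0]
    - [0,0,0,-0.002,-0.001,0.061,0]
    - [0,0,0,-0.002,-0.001,0.061,0]

```text
clock: 3.9
position: [0.5097, -0.1176, 0.135]
ee_rot: [0.707, 0.64, 0.202, 0.223]
ft_force: [0.3, -0.9, -0.1]
grip_width: -0.004
```

```bash
python3 - <<'E'
from h import *
im=cams.camera('wrist');save(im,'w3.png')
o=manip.get_obs();print(o['position'],o['ft_force'],o['joint_pos'].round(2))
q,Rt=pose(0,-.0024,-.003,.135,35); print('hook', row(q,Rt))
q,Rt=pose(0,-.0024,-.003,.144+.015,35); print('lift', row(q,Rt))
E
```

```text
[ 0.509858   -0.11774504  0.13529622] [-0.82366292 -0.88358011  0.93377431] [-0.21 -0.2   0.35  2.37  0.1   0.35  1.54]
hook [0.1, -0.1, -0.0, 0.0002, -0.0002, 0.0002]
lift [0.1, -0.1, -0.0, 0.0002, 0.0136, -0.0194]
```

View pics/w3.png

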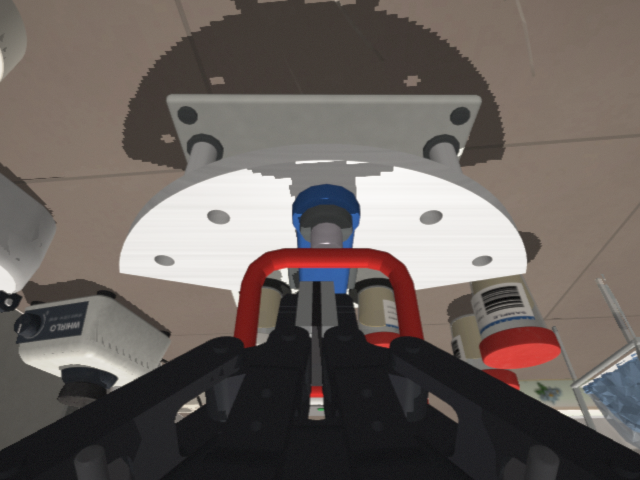

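The fingertips are inside the opening: the side bars are at columns 245 and 410, and the top bar shows behind the fingers. Now lifting in steps.

Request:
move_arm:
  moves:
    - [0,0,0,0,0.003,-0.004,0]
    - [0,0,0,0,0.006,-0.008,0]
    - [0,0,0,0,0.008,-0.011,0]
    - [0,0,0,0,0.009,-0.013,0]
    - [0,0,0,0,0.009,-0.013,0]

```text
clock: 4.45
position: [0.509, -0.1179, 0.1497]
ee_rot: [0.707, 0.64, 0.202, 0.222]
ft_force: [-2.8, 0.4, -6.0]
grip_width: 0.001
```

Request:
move_arm:
  moves:
    - [0,0,0,0,0.002,-0.003,0]
    - [0,0,0,0,0.004,-0.006,0]
    - [0,0,0,0,0.005,-0.008,0]
    - [0,0,0,0,0.005,-0.008,0]

```text
clock: 4.85
position: [0.5088, -0.1179, 0.1594]
ee_rot: [0.707, 0.64, 0.202, 0.222]
ft_force: [-5.2, 0.9, -7.8]
grip_width: -0.0
```

```bash
python3 - <<'E'
from h import *
im=cams.camera('scene');c=cv2.resize(im[220:370,270:450],(720,600),interpolation=cv2.INTER_CUBIC);save(c,'s2.png')
o=manip.get_obs();print(o['position'],o['ft_force'])
E
```

```text
[ 0.50885566 -0.11787602  0.15926109] [-4.14520268 -0.19057907 -7.78769119]
```

View pics/s2.png

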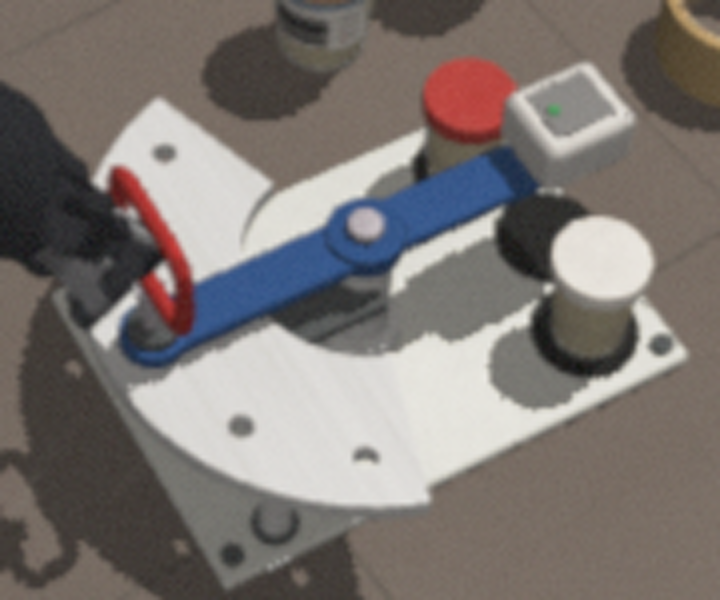

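The ring has risen about 12–14 mm, and the 7.8 N spring force suggests the pin is at about 16 mm, so it is clear. Swinging along the arc.

```bash
python3 - <<'E'
from h import *
o=manip.get_obs()
o['position']=pose(0,-.0026,-.003,.159,35)[0];o['ee_rot']=pose(0,0,0,0,35)[1].as_quat()
for t in np.arange(.04,.41,.04): 
    print(round(t,2),np.round(row(*pose(t,-.0026,-.003,.159,35),o),4).tolist())
E
```

```text
0.04 [0.0, 1.3, -1.9, -0.0047, 0.0002, 0.0001]
0.08 [0.0, 2.6, -3.8, -0.0094, 0.0005, 0.0004]
0.12 [0.0, 3.9, -5.6, -0.0141, 0.001, 0.0007]
0.16 [0.0, 5.3, -7.5, -0.0187, 0.0016, 0.0011]
0.2 [0.0, 6.6, -9.4, -0.0233, 0.0024, 0.0017]
0.24 [-0.0, 7.9, -11.3, -0.0279, 0.0033, 0.0023]
0.28 [0.0, 9.2, -13.1, -0.0324, 0.0044, 0.0031]
0.32 [0.0, 10.5, -15.0, -0.0368, 0.0057, 0.004]
0.36 [-0.0, 11.8, -16.9, -0.0412, 0.007, 0.0049]
0.4 [-0.0, 13.1, -18.8, -0.0456, 0.0086, 0.006]
```

Request:
move_arm:
  moves:
    - [0,1.3,-1.9,-0.0047,0.0002,0.0001,0]
    - [0,2.6,-3.8,-0.0094,0.0005,0.0004,0]
    - [0,3.9,-5.6,-0.0141,0.001,0.0007,0]
    - [0,5.3,-7.5,-0.0187,0.0016,0.0011,0]
    - [0,6.6,-9.4,-0.0233,0.0024,0.0017,0]
    - [0,6.6,-9.4,-0.0233,0.0024,0.0017,0]

```text
clock: 5.5
position: [0.5099, -0.1425, 0.1596]
ee_rot: [0.64, 0.707, 0.224, 0.202]
ft_force: [-4.5, -1.8, -8.4]
grip_width: -0.0
```

```bash
cat >> h.py <<'E'
def theta(n):
    """arm angle from blue bar in the top view (plane z~.1)"""
    im=cams.camera('top');p=cams.camera_params('top');save(im,n)
    r,g,b=[im[...,i].astype(int) for i in range(3)]
    m=((b>90)&(r<80)&(b>g*1.3)).astype('uint8');m[330:]=0;m[:,440:]=0;m[:,:300]=0
    v,u=np.nonzero(m);X=np.array([plane(p,a,c,.105)[:2] for a,c in zip(u,v)])
    d=X-X.mean(0);w=np.linalg.svd(d,full_matrices=False)[2][0];w*=np.sign(w[0]);return np.arctan2(w[1],w[0])-PSI
E
python3 - <<'E'
from h import *
print(theta('t2.png'));o=manip.get_obs();print(o['position'],o['ft_force'],pose(.2,-.0026,-.003,.159,35)[0])
E
```

```text
0.20060611294107983
[ 0.50974362 -0.14183325  0.15938368] [-4.3325559  -1.16132699 -7.93150732] [ 0.51029587 -0.14099545  0.159     ]
```

Request:
move_arm:
  moves:
    - [0,1.3,-1.9,-0.0047,0.0002,0.0001,0]
    - [0,2.6,-3.8,-0.0094,0.0005,0.0004,0]
    - [0,3.9,-5.6,-0.0141,0.001,0.0007,0]
    - [0,5.3,-7.5,-0.0187,0.0016,0.0011,0]
    - [0,6.6,-9.4,-0.0233,0.0024,0.0017,0]
    - [0,7.9,-11.3,-0.0279,0.0033,0.0023,0]
    - [0,8.5,-12.2,-0.0301,0.0038,0.0027,0]
    - [0,8.5,-12.2,-0.0301,0.0038,0.0027,0]

```text
clock: 6.35
position: [0.5178, -0.1718, 0.1598]
ee_rot: [0.543, 0.784, 0.248, 0.172]
ft_force: [-8.5, -3.7, -7.9]
grip_width: 0.0
```

```bash
python3 - <<'E'
from h import *
print(theta('t3.png'));o=manip.get_obs();print(o['position'],o['ft_force'],o['joint_pos'].round(2));print(row(*pose(.46,-.0026,-.003,.159,35)))
E
```

```text
0.4597057703037582
[ 0.51753879 -0.17138744  0.15956188] [-6.51259433 -3.41643745 -7.60777811] [-0.85 -0.31  1.28  2.2  -0.25  0.62  2.58]
[0.1, 0.0, -0.1, 0.0007, 0.0003, 0.0009]
```

The arm is at 0.460. Joints 7 and 3 are near their range, so from here I'll only translate and un-yaw slightly. Next: lower the pin onto the plate just short of the hole, then push the side bar.

Request:
move_arm:
  moves:
    - [0,0,0,0,-0.002,0.003,0]
    - [0,0,0,0,-0.004,0.006,0]
    - [0,0,0,0,-0.006,0.009,0]
    - [0,0,0,0,-0.008,0.012,0]
    - [0,0,0,0,-0.01,0.0145,0]
    - [0,-2.6,3.8,0,-0.01,0.0145,0]
    - [0,-2.6,3.8,0,-0.01,0.0145,0]

```text
clock: 7.1
position: [0.5175, -0.17, 0.1415]
ee_rot: [0.574, 0.762, 0.24, 0.18]
ft_force: [-0.7, -0.6, 0.7]
grip_width: 0.001
```

```bash
python3 - <<'E'
from h import *
print(theta('t4.png'));o=manip.get_obs();print(o['position'],o['ft_force'],o['joint_pos'].round(2));print(row(*pose(.46,-.0024,-.003,.141,35)))
im=cams.camera('wrist');save(im,'w4.png')
E
```

```text
0.45617233768452453
[ 0.51741941 -0.17066549  0.14166488] [-0.75727576 -0.1443704   0.404964  ] [-0.84 -0.28  1.26  2.24 -0.28  0.54  2.53]
[-0.0, 2.6, -3.7, 0.0, 0.0003, 0.001]
```

View pics/w4.png

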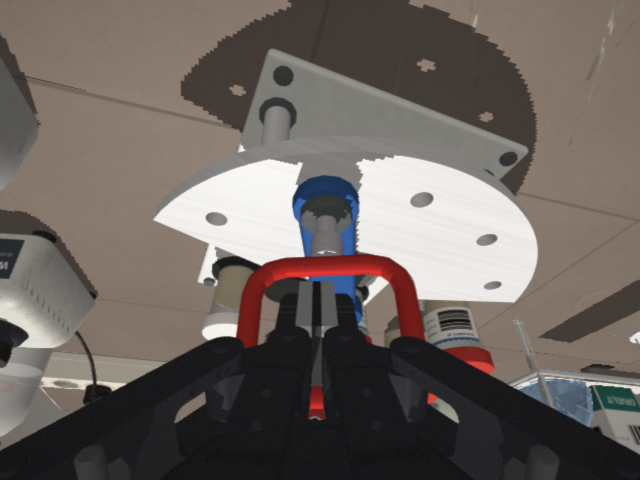

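The force is zero, so the finger is free in the ring and the pin rests on the plate. Pushing the right side bar gently.

Request:
move_arm:
  moves:
    - [0,0,0,-0.002,0.0002,0.0001,0]
    - [0,0,0,-0.004,0.0004,0.0002,0]
    - [0,0,0,-0.006,0.0005,0.0004,0]
    - [0,0,0,-0.008,0.0007,0.0005,0]
    - [0,0,0,-0.01,0.0009,0.0006,0]
    - [0,0,0,-0.01,0.0009,0.0006,0]

```text
clock: 7.8
position: [0.5216, -0.1803, 0.142]
ee_rot: [0.574, 0.762, 0.241, 0.181]
ft_force: [0.5, -0.1, 0.5]
grip_width: 0.0
```

```bash
python3 - <<'E'
from h import *
print(theta('t5.png'));o=manip.get_obs();print(o['position'],o['ft_force'])
E
```

```text
0.4578342048311423
[ 0.52150997 -0.18019201  0.14186117] [0.71271144 0.08385298 0.80958343]
```

Request:
move_arm:
  moves:
    - [0,0,0,-0.001,0.0001,0.0001,0]
    - [0,0,0,-0.002,0.0002,0.0001,0]
    - [0,0,0,-0.003,0.0003,0.0002,0]
    - [0,0,0,-0.004,0.0004,0.0002,0]
    - [0,0,0,-0.005,0.0004,0.0003,0]
    - [0,0,0,-0.006,0.0005,0.0003,0]
    - [0,0,0,-0.006,0.0005,0.0003,0]

```text
clock: 8.55
position: [0.5219, -0.1845, 0.1434]
ee_rot: [0.574, 0.762, 0.241, 0.181]
ft_force: [-1.1, 0.5, -0.8]
grip_width: 0.0
```

```bash
python3 - <<'E'
from h import *
print(theta('t6.png'));o=manip.get_obs();print(o['position'],o['ft_force'])
E
```

```text
0.45896823279135784
[ 0.5219289  -0.18449869  0.14335411] [-1.62237829  0.66854309  0.16113049]
```

```bash
python3 - <<'E'
from h import *
o=manip.get_obs();print(o['position'],o['ft_force'],o['torque'].round(2),o['joint_pos'].round(3),o['joint_velocities'].round(3))
print(R.from_quat(o['ee_rot']).as_matrix().round(3))
E
```

```text
[ 0.5219289  -0.18449869  0.14335411] [-1.62237829  0.66854309  0.16113049] [-0.05  0.91  0.13] [-0.882 -0.248  1.339  2.215 -0.337  0.561  2.603] [ 0.001  0.001  0.001 -0.     0.    -0.001 -0.001]
[[-0.276  0.787  0.552]
 [ 0.961  0.225  0.159]
 [ 0.     0.574 -0.819]]
```

Joints 3 and 7 are at their range. Backing off and un-yawing the tool about 15° before going on.

Request:
move_arm:
  moves:
    - [0,-2.6,3.8,0.003,0,0,0]
    - [0,-5.3,7.5,0.003,0,0,0]
    - [0,-8.5,12.2,0.003,0,0,0]
    - [0,-8.5,12.2,0.003,0,0,0]

```text
clock: 9.0
position: [0.5212, -0.1805, 0.1433]
ee_rot: [0.668, 0.681, 0.215, 0.21]
ft_force: [-0.7, -0.5, -0.1]
grip_width: -0.004
```

```bash
python3 - <<'E'
from h import *
print(theta('t7.png'));o=manip.get_obs();print(o['position'],o['ft_force'],o['joint_pos'].round(3))
Rt=R.from_quat(o['ee_rot'])
for t,l in((.46,-.0130),(.49,-.013),(.524,-.013),(.54,-.013)): 
  p=pose(t,-.0024,l,.1415)[0]; print(t,p.round(4),row(p,Rt))
E
```

```text
0.4580898135177405
[ 0.52102307 -0.18197123  0.14346413] [-0.35124992 -0.2454198   0.66551326] [-0.51  -0.188  0.872  2.285 -0.224  0.421  2.167]
0.46 [ 0.5217 -0.1798  0.1415] [0.0, 0.0, 0.0, 0.0022, -0.0005, 0.002]
0.49 [ 0.5234 -0.1829  0.1415] [0.0, 0.0, 0.0, -0.001, 0.0008, 0.003]
0.524 [ 0.5254 -0.1864  0.1415] [0.0, 0.0, 0.0, -0.0045, 0.0024, 0.0041]
0.54 [ 0.5264 -0.188   0.1415] [0.0, 0.0, 0.0, -0.0062, 0.0031, 0.0046]
```

Request:
move_arm:
  moves:
    - [0,0,0,-0.001,0.0008,0.003,0]
    - [0,0,0,-0.002,0.0013,0.0033,0]
    - [0,0,0,-0.003,0.0017,0.0036,0]
    - [0,0,0,-0.004,0.0022,0.004,0]
    - [0,0,0,-0.005,0.0026,0.0042,0]
    - [0,0,0,-0.006,0.0031,0.0046,0]
    - [0,0,0,-0.006,0.0031,0.0046,0]

```text
clock: 9.75
position: [0.5261, -0.1881, 0.1411]
ee_rot: [0.668, 0.681, 0.215, 0.21]
ft_force: [-3.7, -1.5, -0.3]
grip_width: 0.001
```

```bash
python3 - <<'E'
from h import *
print(theta('t8.png'));o=manip.get_obs();print(o['position'],o['ft_force'],o['joint_pos'].round(3))
E
```

```text
0.5266859446302047
[ 0.52615529 -0.18804852  0.1411114 ] [-4.16826238 -2.12787753 -0.28867428] [-0.553 -0.165  0.932  2.272 -0.272  0.42   2.218]
```

```bash
python3 - <<'E'
from h import *
a=cams.camera('scene')[220:370,270:450];b=cams.camera('wrist')
c=np.hstack([cv2.resize(a,(400,333)),cv2.resize(b,(400,300),interpolation=cv2.INTER_AREA).__class__(shape=(0,)) if 0 else cv2.copyMakeBorder(cv2.resize(b,(400,300)),0,33,0,0,0)])
save(c,'c9.png')
E
```

```text
(no output)
```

View pics/c9.png

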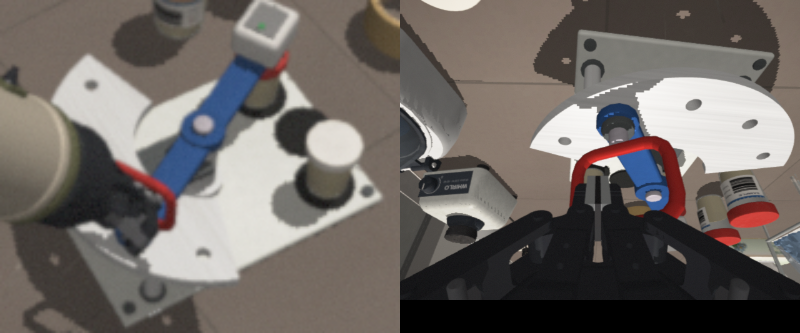

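The head is now over the small red pot. Relaxing the finger: back off the side bar and lower it a bit so nothing holds the pin up.

Request:
move_arm:
  moves:
    - [0,0,0,0.002,-0.002,0.003,0]
    - [0,0,0,0.003,-0.003,0.004,0]
    - [0,0,0,0.003,-0.003,0.004,0]
    - [0,0,0,0.003,-0.003,0.004,0]

```text
clock: 10.3
position: [0.5266, -0.1843, 0.1367]
ee_rot: [0.668, 0.681, 0.215, 0.21]
ft_force: [-0.2, -0.8, -0.2]
grip_width: -0.002
```

```bash
python3 - <<'E'
from h import *
print(theta('t9.png'));o=manip.get_obs();print(o['position'],o['ft_force'])
p=cams.camera_params('wrist');im=cams.camera('wrist');save(im,'w5.png')
r,g,b=[im[...,i].astype(int) for i in range(3)];m=((r>110)&(g<70)&(b<70));m[:,560:]=0
# predicted bottom/top bar rows if pin at 0 / 11 mm
for h in(0,.011):
  print(h,[np.round(proj(p,pose(.524,0,l,z+h)[0])).tolist() for l in(.0325,-.0325) for z in(.1125,.1675,.14)])
v,u=np.nonzero(m);print(u.min(),u.max(),v.min(),v.max())
c=im[100:400,200:600].copy();save(cv2.resize(c,(800,600)),'w5c.png')
E
```

```text
0.5259263270040588
[ 0.52654567 -0.18434792  0.13667568] [0.47033958 0.30978067 0.40903616]
0 [[411.0, 232.0], [437.0, 364.0], [422.0, 290.0], [273.0, 266.0], [263.0, 387.0], [268.0, 320.0]]
0.011 [[415.0, 254.0], [443.0, 399.0], [427.0, 317.0], [271.0, 286.0], [260.0, 419.0], [266.0, 345.0]]
267 559 226 395
```

View pics/w5c.png

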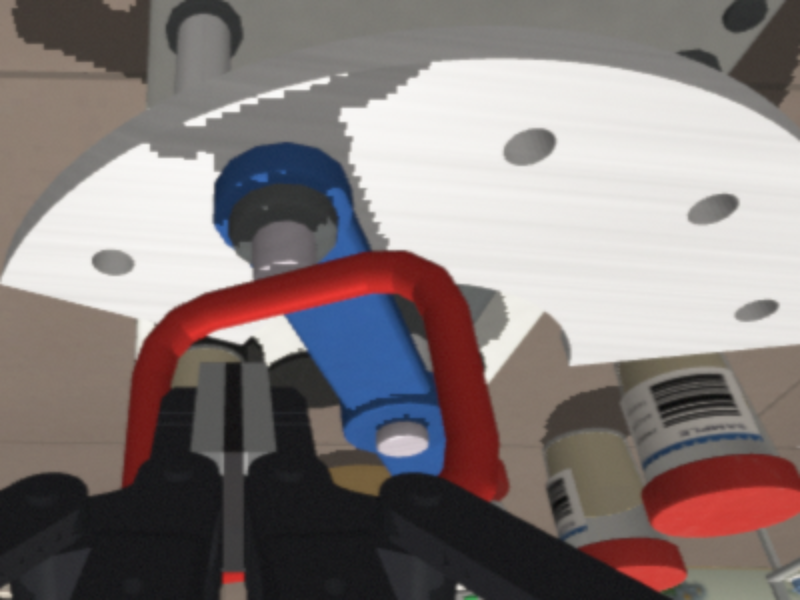

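The bottom bar matches the "home" prediction at rows 232–257. With the pin resting on the plate it would be about 20 px lower, so the pin is home. Backing out along the finger axis.

Request:
move_arm:
  moves:
    - [0,0,0,0,0,-0.008,0]
    - [0,0,0,0,0,-0.018,0]
    - [0,0,0,0,0,-0.03,0]
    - [0,0,0,0,0,-0.045,0]
    - [0,0,0,0,0,-0.065,0]
    - [0,0,0,0,0,-0.09,0]
    - [0,0,0,0,0,-0.12,0]
    - [0,0,0,0,0,-0.12,0]

```text
clock: 11.2
position: [0.4576, -0.1872, 0.2386]
ee_rot: [0.668, 0.68, 0.217, 0.213]
ft_force: [0.9, -0.0, -0.0]
grip_width: 0.002
```

```bash
python3 - <<'E'
from h import *
print(theta('t10.png'));o=manip.get_obs();print(o['position'],o['ft_force'],o['joint_pos'].round(2))
T=cams.camera_params('top');S=cams.camera_params('scene')
a=cams.camera('top')[190:340,290:440];b=cams.camera('scene');save(b,'s10.png');b=b[220:370,270:420]
save(np.hstack([cv2.resize(a,(400,400),interpolation=cv2.INTER_CUBIC),cv2.resize(b,(400,400),interpolation=cv2.INTER_CUBIC)]),'c10.png')
for h in(0,.011):
  print(h,[[np.round((np.array(proj(S,pose(.524,0,l,.1675+h)[0]))-(270,220))*400/150+(400,0)).tolist(),np.round((np.array(proj(T,pose(.524,0,l,.1675+h)[0]))-(290,190))*400/150).tolist()] for l in(.0325,0,-.0325)])
E
```

```text
0.52621028559082
[ 0.45774067 -0.1867321   0.23683955] [-0.11413343 -0.3620344   1.04642611] [-0.22 -0.47  0.56  2.26  0.04  0.7   1.93]
0 [[[518.0, 189.0], [233.0, 329.0]], [[561.0, 210.0], [272.0, 312.0]], [[604.0, 232.0], [312.0, 296.0]]]
0.011 [[[518.0, 179.0], [234.0, 328.0]], [[561.0, 201.0], [274.0, 311.0]], [[605.0, 223.0], [314.0, 294.0]]]
```

View pics/c10.png

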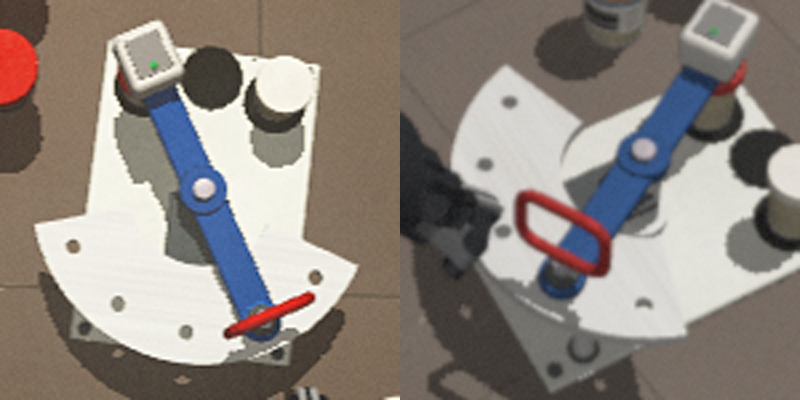

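The ring bar is at (522,195)–(607,238) in the scene crop, with its middle near row 213. Home predicts row 210 and "on the plate" predicts row 201, so the pin is home. The ring is free, the force is about 0, and both pots are in place. Handing in.

```bash
python3 -c "
from h import *
print(manip.hand_in())"
```

```text
the job is handed in; nothing more can be done
None
```

I hooked the shut fingertips under the red ring and lifted the pin clear. I then swung the arm one hole, putting the reader head over the small red-lidded pot, and let the pin drop into that hole. The finger then backed out of the ring and I handed the job in at about 11 s.

**Last checks:**
- **Arm angle:** measured at 0.526 rad; the hole is at 0.524.
- **Pin:** the ring's height in both the wrist and scene views matches the pin being home and rules out it resting on the plate.
- **Contact:** the tool is clear of the ring, with the wrist force near zero.
- **Pots:** in the last close view, both pots stand on their nests. I did not re-measure the bottle, cup, roll and dish, but the arm never went near them.

**Two things did not go smoothly:**
- **Joint limit:** during the final push, joint 7 read 2.603 against its 2.6 limit, and joint 3 was right at its limit. I un-yawed the tool straight away, but that small overshoot could count against the run.
- **Side force:** when the pin dropped, the finger was pressing the ring with about 4.6 N, which I relieved at once. The highest force I saw was about 12 N, while the finger held the pin up during the swing.

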